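# Sort grinding wheels by size into their rows and bar the rack

## Task

Put the three loose grinding wheels away in the rack by size, sliding them flat along the bench without lifting or tipping them: the two smaller ones into the narrower row, the larger one into the wider row in front of the large wheel already there, all fully inside. Then slide the retaining bar all the way across both mouths, home in its keeper, so that nothing can slide out. Leave the mallet, the chisel and the stone offcut where they are.

Things in the scene. Friction and masses are not known exactly. Their poses are not given: they have to be found in the camera images.
- wheel_a: Grey abrasive grinding wheel lying flat on the bench, 86 mm in diameter and 35 mm thick, with a 42 mm steel hub disc in the middle of its top. Origin: centre of its underside; z up. Its yaw means nothing. Too wide for the gripper to grasp: it is slid by pushing its rim. One of the two small wheels.
- wheel_b: Grey abrasive grinding wheel lying flat on the bench, 86 mm in diameter and 35 mm thick, with a 42 mm steel hub disc in the middle of its top. Origin: centre of its underside; z up. Its yaw means nothing. Too wide for the gripper to grasp: it is slid by pushing its rim. The other small wheel.
- wheel_c: Grey abrasive grinding wheel lying flat on the bench, 106 mm in diameter and 35 mm thick, with a 42 mm steel hub disc in the middle of its top. Origin: centre of its underside; z up. Its yaw means nothing. Too wide for the gripper to grasp: it is slid by pushing its rim. The loose large wheel.
- wheel_stock: Grey abrasive grinding wheel lying flat on the bench, 106 mm in diameter and 35 mm thick, with a 42 mm steel hub disc in the middle of its top. Origin: centre of its underside; z up. Its yaw means nothing. Too wide for the gripper to grasp: it is slid by pushing its rim. The large wheel that already lies in the wider row; it may be pushed back along its row.
- row_small: Plywood row fixed to the bench, 128 by 245 mm, walls 40 mm high, floor is the bench, open mouth. Lane 98 mm wide and 190 mm deep inside, for two 86 mm wheels one behind the other. Origin: bench level, middle of the mouth; y points along the lane to its back, x across. The rows touch side by side, mouths in line; which is on which side varies.
- row_large: Plywood row fixed to the bench, 128 by 245 mm, walls 40 mm high, floor is the bench, open mouth. Lane 118 mm wide and 230 mm deep inside, for two 106 mm wheels one behind the other. Origin: bench level, middle of the mouth; y points along the lane to its back, x across. The rows touch side by side, mouths in line; which is on which side varies.
- rack: Fixed track and keeper of the retaining bar. Origin: bench level, on the line of the mouths, where the two rows meet (they reach 128 mm either way along its x); y points into the rows. The bar runs along x at y = -13 mm, in front of the mouths. Track: x = +132 to +332 mm, 38 mm high; keeper: x = -128 to -150 mm, 40 mm high.
- bar (a joint): Travel of the retaining bar along the rack's -x, in m: 0 = fully drawn back (mouths clear), 0.278 = at its stop, home in the keeper. It starts between 0 and 0.012 and slides with about 2 N.
- bar_handle (a point): Point 60 mm above the bench on the axis of the bar's upright handle: a steel stem, 18 mm in diameter, from 30 to 84 mm above the bench, with a black ball of 23 mm on top. The bar under it (12 mm wide, top at 30 mm) reaches 25 mm ahead (to the keeper) and 275 mm behind. From 45 to 85 mm above the bench nothing else is in the way of pushing the stem from behind.
- mallet: Bystander: round wooden carver's mallet standing on its head, 120 mm in diameter and 245 mm high. Origin: centre of its underside.
- chisel: Bystander: flat steel stone chisel lying on the bench, about 205 mm long along its x, up to 34 mm wide, 16 mm high. Origin: on the bench, under its middle.
- offcut: Bystander: stepped limestone offcut, 120 by 100 mm and 90 mm high. Origin: centre of its underside.
Things that resemble listed ones, but are neither listed nor needed, are in the scene too. Leave any blue or red look-alike of the wheel_c alone.

How it is judged:
By the outcome, as a careful person would: the job done as asked, in the order asked, and still so for the second after the job is handed in, with the robot touching nothing.
It also fails if it takes over 72 s, if anything falls off the work surface, if the arm or the gripper's body presses on something with over 40 N, if the wrist force passes 120 N, or if a joint passes its speed limit or range.

## Robot

A 6-joint arm with a two-finger parallel gripper is mounted at the origin on the work surface. World frame = base frame: x ahead of the robot, y to its left, z up, the work surface at z = 0. Lengths are in m, angles in rad, forces in N, time in s.
With the tool pointing down it reaches from about 0.4 to 0.825 m from the base axis. Payload 7 kg.
Tool frame: the origin (TCP) lies midway between the tips of the shut fingers; the grasp point (between the pads) lies 19 mm behind it; z points along the fingers, y is the direction in which the jaws open and shut (so a half turn about z gives the same grasp; the last joint's range is limited). The gripper opens to 88 mm and grips with 3 to 60 N. Pads are 19 mm wide; open, the fingers measure 130 mm over their backs; the gripper's body (78 mm by 193 mm) begins 47 mm behind the grasp point.
Start: joints at [1.627, 0.359, 0.012, 0, -1.224, -0.288], TCP at [0.155, 0.657, 0.194] pointing down, gripper open.
Joint ranges: [-3.07, 3.07], [-1.43, 2.12], [-1.02, 1.25], [-3.03, 1.67], [-3.05, -0], [-3.03, 3.03]. Speed limits (rad/s): [2.39, 2.39, 3.01, 3.14, 3.14, 3.14].

## Interface

Orientations are given as a unit quaternion [w, x, y, z].
In Python, from plant import arm gives the robot as it stands. Calls block until the motion is done:
- arm.movep(position, orientation): joint-space move of the TCP to a pose.
- arm.movel(position, rot=None, max_speed=0.15): straight line of the TCP; rot=None keeps the orientation; max_speed is the mean speed in m/s.
- arm.goto_joints(angles): joint-space move.
- arm.gripper_to(opening): opening from 0.0 (shut) to 1.0 (fully open); the grip force is fixed at half the most; returns when the fingers have stopped.
- arm.hold(seconds).
- arm.inverse_kinematics(position, orientation): joint angles nearest the present ones, or None.
- arm.observe(): the state.
- arm.camera(name): name is "side" or "top"; returns a dict with "pixels" (420x560x3 uint8, red, green, blue), "range_z" (420x560 float32, m along the optical axis (not along the pixel's ray), 0 where there is no reading), "mtx" (3x3 intrinsics, pixels), "R" (3x3) and "t" (3): a world point X has camera coordinates R X + t. Camera axes: x right, y down, z forward; pixel columns grow to the right and rows downward; lengths in m; the calibration is good to about 2 mm. A picture is of the moment at which its call begins.
A pose or a line that the arm cannot do raises arm.Unreachable and nothing moves.
- arm.hand_in(): hands the job in, once; it reports no verdict.
The state is a dict: "clock": time; "joint_pos": joint angles; "joint_velocities": joint speeds; "joint_torque": joint torques, N m; "tcp_pos": TCP position; "ee_rot": TCP orientation; "wrist_force": force on the tool from outside, world axes, zero at the start; "wrist_torque": the same for the moment, N m; "grip_width": opening from 0.0 (shut) to 1.0 (fully open).
Only numpy, scipy, OpenCV 4.12 (cv2) and the standard library are available. Lean on these libraries where they do the work, as an engineer would, in place of code of your own. Each camera call takes 0.05 s, during which the arm holds its last target. There are 200 camera calls.

## Working session

There is one attempt and no reset: what is moved stays moved. The work goes in short steps, each a Python script; the robot and the scene stay as the last script left them, time stands still between calls to the robot, and variables do not carry over. Pictures are saved under pics/ and viewed, about 8 in all and at most 12, crops included, and the job is handed in when it is done.

```bash
ls; mkdir -p pics; python3 - <<'E'
from plant import arm
import cv2,numpy as np
for n in("top","side"):
    c=arm.camera(n); cv2.imwrite(f"pics/{n}0.png",cv2.cvtColor(c["pixels"],cv2.COLOR_RGB2BGR)); np.savez(f"{n}0.npz",**c)
    print(n,c["mtx"],c["R"],c["t"])
print(arm.observe())
E
```

```text
pics
top [[430.4997041    0.         270.04970943]
 [  0.         430.4997041  211.91689071]
 [  0.           0.           1.        ]] [[-0.02369728 -0.99969545  0.00688882]
 [-0.98805065  0.0223704  -0.15249747]
 [ 0.15229692 -0.01042027 -0.98827985]] [0.02489661 0.51773857 1.1272253 ]
side [[436.79839114   0.         279.41649718]
 [  0.         436.79839114 213.69719847]
 [  0.           0.           1.        ]] [[ 0.97382546 -0.22616227  0.02268469]
 [-0.11826513 -0.58939072 -0.7991445 ]
 [ 0.19410648  0.77554446 -0.6007108 ]] [-0.50169622  0.12162159  1.15715633]
{'clock': 0.1, 'joint_pos': array([ 1.62709403e+00,  3.59317107e-01,  1.11003400e-02, -2.99665761e-04,
       -1.22410618e+00, -2.88086083e-01]), 'joint_velocities': array([-0.00036223, -0.00075076,  0.00060332, -0.00013166,  0.0022517 ,
        0.00069161]), 'joint_torque': array([-2.15592001e-03, -5.84160054e+01,  2.93751240e+01,  7.01556042e+00,
        1.01842088e-02, -4.93862819e-05]), 'tcp_pos': array([0.15499353, 0.65643381, 0.19279501]), 'ee_rot': array([ 7.76159603e-04,  9.93285582e-01, -1.15685566e-01, -8.00881127e-06]), 'wrist_force': array([0.47308533, 0.11461409, 0.33347399]), 'wrist_torque': array([-0.05268667,  0.01188949,  0.02203778]), 'grip_width': 0.9968974814404706}
```

View pics/top0.png

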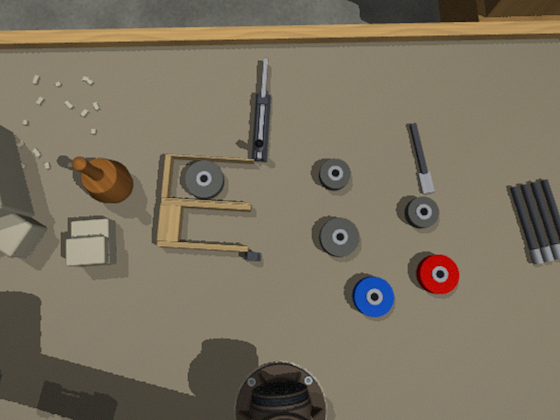

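View pics/side0.png

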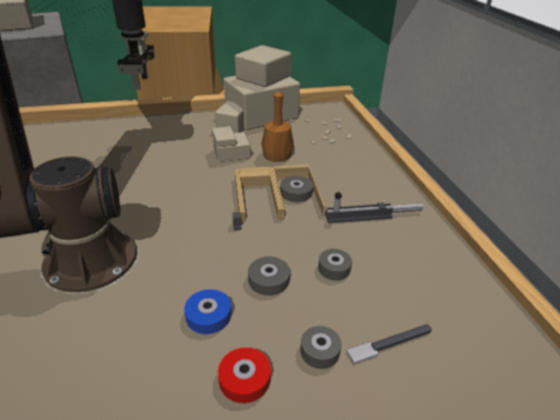

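Top view: large row at the top (stock wheel at (204,179)), small row below it, and mouths facing right (world −y). The bar and its handle are at (260,143), the keeper at (253,256). Loose grey wheels are at (335,174), (423,212) and (340,237). The blue (374,297) and red (439,274) wheels are look-alikes. I'll measure them next.

```bash
cat > h.py <<'E'
import numpy as np,cv2
def cloud(c):
    v,u=np.mgrid[0:420,0:560]; z=c["range_z"]; K=c["mtx"]
    P=np.stack([(u-K[0,2])/K[0,0]*z,(v-K[1,2])/K[1,1]*z,z],-1)
    return (P-c["t"])@c["R"]
def px(c,u,v,z):
    d=c["R"].T@np.linalg.solve(c["mtx"],[u,v,1.]); o=-c["R"].T@c["t"]
    return o+d*(z-o[2])/d[2]
def wheels(c,guess):
    """guess list of (x,y,r): centre and radius from top-surface points"""
    W=cloud(c); m0=(c["range_z"]>0)&(W[...,2]>.029)&(W[...,2]<.039)
    out=[]
    for x,y,r in guess:
        p=np.array([x,y])
        for _ in range(10):
            m=m0&(np.hypot(W[...,0]-p[0],W[...,1]-p[1])<r+.008)
            q=W[m][:,:2]
            if len(q)<20: break
            p=cv2.minEnclosingCircle(q.astype(np.float32)); rr=p[1]; p=(np.array(p[0])+q.mean(0))/2
        out.append((p.round(4),round(float(rr),4) if len(q)>=20 else None,len(q),q.mean(0).round(4)))
    return out
E
python3 - <<'E'
from h import *
c=dict(np.load("top0.npz"))
for n,u,v,r in[("335,174",335,174,.043),("423,212",423,212,.043),("340,237",340,237,.053),("stock",204,179,.053),("blue",374,297,.053),("red",439,274,.053)]:
    g=px(c,u,v,.035); print(n,g.round(4),wheels(c,[(g[0],g[1],r)]))
W=cloud(c)
for n,u,v in[("mallet",108,180),("chisel",420,160),("offcut",88,240)]: print(n,px(c,u,v,0).round(3))
print("bench z",np.median(W[300:340,430:500,2]))
p=c["pixels"][130:280,140:300]; cv2.imwrite("pics/rack0.png",cv2.cvtColor(cv2.resize(p,None,fx=5,fy=5,interpolation=cv2.INTER_CUBIC)[:600+150],cv2.COLOR_RGB2BGR)[:, :800][:600])
p=c["pixels"][45:165,230:300]; 
E
```

```text
335,174 [ 0.6208 -0.169   0.035 ] [(array([ 0.624 , -0.1695]), 0.0432, 647, array([ 0.6232, -0.1692]))]
423,212 [ 0.5092 -0.4043  0.035 ] [(array([ 0.5112, -0.4054]), 0.0439, 660, array([ 0.5109, -0.4052]))]
340,237 [ 0.4461 -0.1744  0.035 ] [(array([ 0.448 , -0.1741]), 0.0533, 1074, array([ 0.4476, -0.1742]))]
stock [0.6146 0.1923 0.035 ] [(array([0.617 , 0.1892]), 0.0598, 1055, array([0.6171, 0.1918]))]
blue [ 0.285  -0.2567  0.035 ] [(array([ 0.2876, -0.2574]), 0.0534, 1125, array([ 0.2877, -0.2569]))]
red [ 0.3411 -0.434   0.035 ] [(array([ 0.3426, -0.435 ]), 0.0534, 1103, array([ 0.3425, -0.4346]))]
mallet [0.626 0.469 0.   ]
chisel [ 0.665 -0.42   0.   ]
offcut [0.457 0.518 0.   ]
bench z 0.0009390834128694656
```

```bash
python3 - <<'E'
from h import *
c=dict(np.load("top0.npz"))
p=c["pixels"][135:270,145:300]; cv2.imwrite("pics/rack1.png",cv2.cvtColor(cv2.resize(p,None,fx=4,fy=4,interpolation=cv2.INTER_CUBIC),cv2.COLOR_RGB2BGR))
E
```

```text
(no output)
```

View pics/rack1.png

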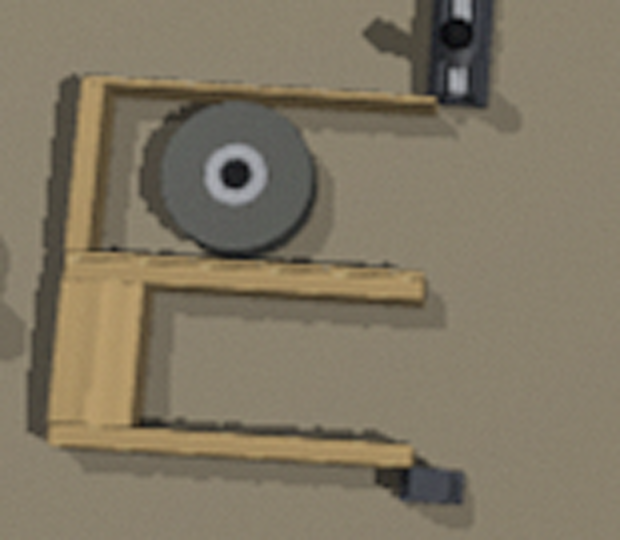

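```bash
cat >> h.py <<'E'
def rackfit(c):
    P=np.array([[427,272,5,0],[424,301,-15,0],[411,465,-128,0],[412,443,-113,0],[48,443,-128,245],[82,77,128,245]],float)
    w=np.array([px(c,145+(u+.5)/4-.5,135+(v+.5)/4-.5,.04)[:2] for u,v in P[:,:2]]); r=P[:,2:]/1e3
    a,b=w-w.mean(0),r-r.mean(0); th=np.arctan2((b[:,0]*a[:,1]-b[:,1]*a[:,0]).sum(),(a*b).sum())
    R=np.array([[np.cos(th),-np.sin(th)],[np.sin(th),np.cos(th)]]); t=w.mean(0)-R@r.mean(0)
    return th,R,t,w-(r@R.T+t)
E
python3 - <<'E'
from h import *
from scipy.optimize import least_squares
c=dict(np.load("top0.npz"))
th,R,t,res=rackfit(c); print(th,t,(res*1e3).round(1))
# refine/check with depth: points on wall tops
W=cloud(c); q=W[(W[...,2]>.0385)&(W[...,2]<.046)&(c["range_z"]>0)]
L=(q[:,:2]-t)@R
ok=(abs(L[:,0])<.14)&(L[:,1]>-.005)&(L[:,1]<.26); L=L[ok]
print(len(L),L.min(0),L.max(0))
for y0 in(.03,.1,.17):
    s=L[abs(L[:,1]-y0)<.03]
    for a,b in((-.14,-.1),(-.03,.02),(.1,.14)):
        k=s[(s[:,0]>a)&(s[:,0]<b)][:,0]; print(y0,len(k),np.percentile(k,[2,50,98]).round(4) if len(k) else "")
for n,p in dict(small1=(.624,-.1695),small2=(.511,-.4053),large=(.448,-.1742),stock=(.617,.190)).items(): print(n,((np.array(p)-t)@R).round(4))
# handle ball
for n in("top","side"):
    c=dict(np.load(n+"0.npz"));W=cloud(c);l=(W[...,:2]-t)@R
    m=(l[...,0]>.13)&(l[...,0]<.2)&(abs(l[...,1]+.013)<.04)&(W[...,2]>.05)
    print(n,m.sum(),np.median(l[m],0),W[m][:,2].max())
from plant import arm
d=lambda a:np.array([0,np.cos(a/2),np.sin(a/2),0])
for z in(.012,.02,.2):
  for x,y in((.624,-.26),(.7,-.2),(.511,-.5),(.56,-.45),(.448,-.26),(.6,-.1),(.5,0),(.75,-.03)):
    print(z,x,y,[arm.inverse_kinematics([x,y,z],d(a)) is not None for a in(0,.78,1.57,-.78,-1.57,3.1,2.3,-2.3)])
E
```

```text
-0.082423970570842 [0.54067135 0.06456301] [[-0.8 -1.1]
 [-0.8 -0.4]
 [ 1.1  0.8]
 [ 0.8  1.2]
 [ 1.2 -1.2]
 [-1.5  0.6]]
2001 [-0.13801951 -0.0041804 ] [0.12917328 0.24454758]
0.03 93 [-0.1266 -0.1194 -0.1128]
0.03 131 [-0.014  -0.0042  0.0054]
0.03 29 [0.1227 0.1256 0.1281]
0.1 94 [-0.1267 -0.1192 -0.1127]
0.1 132 [-0.0136 -0.0047  0.0054]
0.1 35 [0.1045 0.1257 0.1291]
0.17 114 [-0.1262 -0.1185 -0.1014]
0.17 151 [-0.0259 -0.0055  0.0059]
0.17 38 [0.1003 0.1251 0.129 ]
small1 [ 0.1023 -0.2264]
small2 [ 0.0091 -0.4707]
large [-0.0727 -0.2456]
stock [0.0657 0.1313]
top 74 [ 0.15547506 -0.0136633 ] 0.09896447210289287
side 95 [ 0.15628641 -0.0161457 ] 0.09763555295450738
0.012 0.624 -0.26 [True, True, False, True, True, True, True, True]
0.012 0.7 -0.2 [True, True, False, True, True, True, True, True]
0.012 0.511 -0.5 [True, True, True, True, True, True, True, True]
0.012 0.56 -0.45 [True, True, True, True, True, True, True, True]
0.012 0.448 -0.26 [True, True, True, True, True, True, True, True]
0.012 0.6 -0.1 [True, True, True, True, True, True, True, True]
0.012 0.5 0 [True, True, T
[... 422 characters left out ...]
True]
0.02 0.6 -0.1 [True, True, True, True, True, True, True, True]
0.02 0.5 0 [True, True, True, True, True, True, True, True]
0.02 0.75 -0.03 [True, True, True, True, True, True, True, True]
0.2 0.624 -0.26 [True, True, False, True, True, True, True, True]
0.2 0.7 -0.2 [True, True, False, True, True, True, True, True]
0.2 0.511 -0.5 [True, True, True, True, True, True, True, True]
0.2 0.56 -0.45 [True, True, True, True, True, True, True, True]
0.2 0.448 -0.26 [True, True, True, True, True, True, True, True]
0.2 0.6 -0.1 [True, True, True, True, True, True, True, True]
0.2 0.5 0 [True, True, True, True, True, True, True, True]
0.2 0.75 -0.03 [True, True, True, True, True, True, True, True]
```

```bash
cat > r.py <<'E'
from h import *
from plant import arm
th=-0.0824; R=np.array([[np.cos(th),-np.sin(th)],[np.sin(th),np.cos(th)]]); t=np.array([.5410,.0645])
G=.45; g=G*.088
def q(a):
    a=(a+np.pi/2)%np.pi-np.pi/2           # half-turn equivalents; keep in the reachable branch
    if a>1.0: a-=np.pi
    return np.array([0,np.cos(a/2),np.sin(a/2),0])
def w(p,z): return np.r_[R@np.asarray(p)+t,z]      # rack frame -> world
def rk(p): return (np.asarray(p)[:2]-t)@R
def push(c0,c1,r,first=False,back=.03,lift=.11,zt=.11,flat=False,v=.1):
    c0,c1=np.array(c0),np.array(c1); d=(c1-c0)/np.linalg.norm(c1-c0); ang=np.arctan2(d[1],d[0])+th
    D=.021+r if flat else .0095+np.sqrt(r*r-g*g/4)
    o=q(ang+(np.pi/2 if flat else 0)); p0=c0-d*(D+.018)
    arm.movep(w(p0,zt),o); arm.movel(w(p0,.012),max_speed=.2)
    arm.movel(w(c1-d*D,.012),max_speed=v)
    s=arm.observe(); print("t",s["clock"],"tcp rack",rk(s["tcp_pos"]).round(4),s["tcp_pos"][2].round(4),"F",s["wrist_force"].round(1))
    arm.movel(w(c1-d*(D+back),.012),max_speed=.2); arm.movel(w(c1-d*(D+back),lift),max_speed=.25)
def look(n,name):
    c=arm.camera(n); np.savez(f"{name}.npz",**c); cv2.imwrite(f"pics/{name}.png",cv2.cvtColor(c["pixels"],cv2.COLOR_RGB2BGR)); return c
def find(c,p,r): # nominal rack position
    x=w(p,0); a=wheels(c,[(x[0],x[1],r)])[0]; print("found",rk(a[0]).round(4),"mean",rk(a[3]).round(4),a[1],a[2])
E
python3 - <<'E'
from r import *
s=arm.observe(); p=s["tcp_pos"]; arm.movel([p[0],p[1],.34],max_speed=.25)
d=np.array([-166,151.])/np.hypot(166,151)
arm.movep(w(np.array([.102,-.226])-d*.1*.66,.34),q(np.arctan2(d[1],d[0])+th)); arm.gripper_to(G)
print(arm.observe()["clock"],arm.observe()["grip_width"])
push((.1023,-.2264),(-.064,-.075),.043)
c=look("top","t1"); find(c,(-.064,-.075),.043); print(arm.observe()["clock"])
E
```

```text
5.325 0.44955125332176804
t 9.4583 tcp rack [-0.0286 -0.1073] 0.0119 F [ 0.8 -0.   0.5]
found [-0.064 -0.075] mean [nan nan] None 0
10.35h.py:20: RuntimeWarning: Mean of empty slice.
  out.append((p.round(4),round(float(rr),4) if len(q)>=20 else None,len(q),q.mean(0).round(4)))
  ret = um.true_divide(
```

View pics/t1.png

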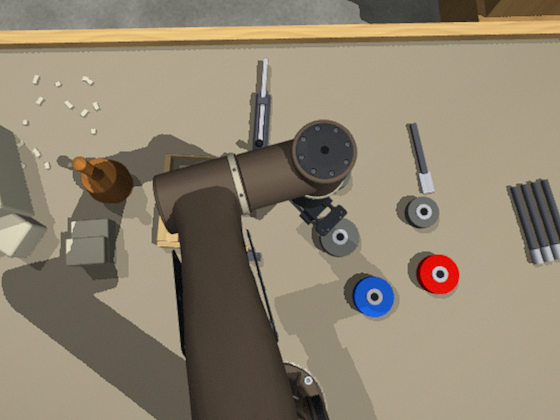

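```bash
python3 - <<'E'
from r import *
s=arm.observe(); print(s["tcp_pos"],s["ee_rot"])
c=look("side","s1"); find(c,(-.064,-.075),.043); find(c,(.102,-.226),.043)
E
```

```text
[ 0.52320885 -0.06158495  0.10977627] [-6.81010500e-05  9.16933294e-01 -3.99040423e-01 -2.66609984e-04]
found [-0.064 -0.075] mean [nan nan] None 0
found [ 0.0998 -0.2263] mean [ 0.0994 -0.2284] 0.0444 590h.py:20: RuntimeWarning: Mean of empty slice.
  out.append((p.round(4),round(float(rr),4) if len(q)>=20 else None,len(q),q.mean(0).round(4)))
  ret = um.true_divide(
```

View pics/s1.png

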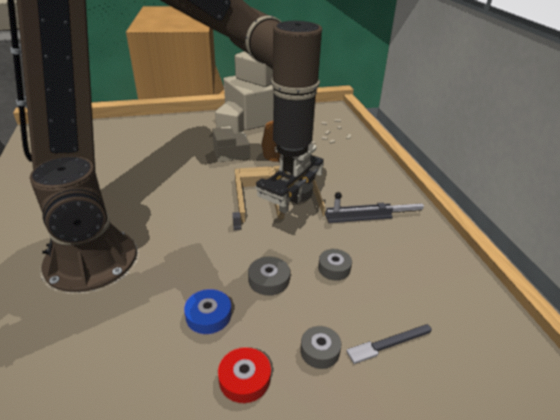

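The wheel didn't move: it is still at side px (335,263), with the tool over the rack. I'll repeat the push in steps, watching the state.

```bash
python3 - <<'E'
from r import *
def st(n):
    s=arm.observe(); print(n,s["clock"],rk(s["tcp_pos"]).round(4),s["tcp_pos"][2].round(4),s["wrist_force"].round(1),s["grip_width"].round(2))
c0=np.array([.1015,-.2264]);c1=np.array([-.064,-.075]);d=(c1-c0)/np.linalg.norm(c1-c0);D=.0095+np.sqrt(.043**2-g*g/4)
p0=c0-d*(D+.018)
arm.movep(w(p0,.11),q(np.arctan2(d[1],d[0])+th));st("above")
arm.movel(w(p0,.012),max_speed=.2);st("down")
arm.movel(w(p0+d*.04,.012),max_speed=.1);st("pushed")
c=look("side","s2");find(c,c0+d*.022,.043)
cv2.imwrite("pics/s2c.png",cv2.cvtColor(cv2.resize(c["pixels"][150:350,200:440],None,fx=2.5,fy=2.5),cv2.COLOR_RGB2BGR))
E
```

```text
Traceback (most recent call last):
AttributeError: 'float' object has no attribute 'round'
```

```bash
python3 - <<'E'
from r import *
def st(n):
    s=arm.observe(); print(n,s["clock"],rk(s["tcp_pos"]).round(4),round(float(s["tcp_pos"][2]),4),s["wrist_force"].round(1),round(s["grip_width"],2))
c0=np.array([.1015,-.2264]);c1=np.array([-.064,-.075]);d=(c1-c0)/np.linalg.norm(c1-c0);D=.0095+np.sqrt(.043**2-g*g/4)
p0=c0-d*(D+.018);print(p0)
st("above")
arm.movel(w(p0,.012),max_speed=.2);st("down")
arm.movel(w(p0+d*.04,.012),max_speed=.1);st("pushed")
c=look("side","s2");find(c,c0+d*.022,.043)
cv2.imwrite("pics/s2c.png",cv2.cvtColor(cv2.resize(c["pixels"][150:350,200:440],None,fx=2.5,fy=2.5),cv2.COLOR_RGB2BGR))
E
```

```text
[ 0.14995396 -0.27072586]
above 11.2583 [ 0.1492 -0.271 ] 0.1084 [-0.3  0.6  0.2] 0.45
down 11.9 [ 0.1507 -0.2702] 0.0133 [0.3 0.4 0.1] 0.45
pushed 12.45 [ 0.1213 -0.2436] 0.0132 [-0.5 -0.2  0.8] 0.45
found [ 0.0953 -0.2351] mean [ 0.0904 -0.2438] 0.0428 270
```

View pics/s2c.png

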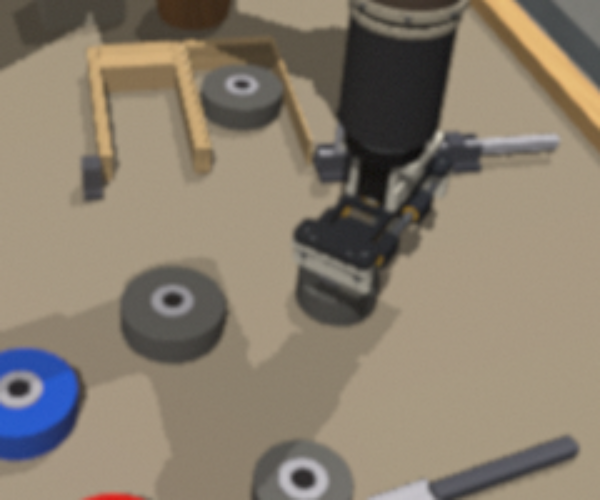

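```bash
python3 - <<'E'
from r import *
s=arm.observe();c=dict(np.load("s2.npz"));x=s["tcp_pos"]
for z in(.013,.05,.08):
    k=c["mtx"]@(c["R"]@[x[0],x[1],z]+c["t"]); print(z,((k/k[2])[:2]).round(1), "crop",(((k/k[2])[:2]-[200,150])*2.5).round(0))
W=cloud(c);l=(W[...,:2]-t)@R
# tool-frame profile of points near TCP
a=-.82+0; X=W-np.array(x); e1=np.array([np.cos(a),np.sin(a)]);e2=np.array([np.sin(a),-np.cos(a)])
tx=X[...,:2]@e1;ty=X[...,:2]@e2
m=(abs(tx)<.07)&(abs(ty)<.11)&(W[...,2]>.02)&(W[...,2]<.16)
for v in range(235,285,4):
    print(v,[(u,int(1e3*tx[v,u]),int(1e3*ty[v,u]),int(1e3*W[v,u,2])) for u in range(316,356,6)])
E
```

```text
0.013 [343.8 270.4] crop [360. 301.]
0.05 [345.5 259.9] crop [364. 275.]
0.08 [346.8 251. ] crop [367. 253.]
235 [(316, -136, -93, 3), (322, -123, -106, 0), (328, -108, -114, 1), (334, -19, 46, 153), (340, -80, -135, 1), (346, -2, 15, 141), (352, 15, 21, 153)]
239 [(316, -126, -77, 3), (322, -34, 75, 154), (328, -23, 68, 154), (334, -20, 39, 136), (340, -9, 32, 136), (346, 3, 24, 137), (352, 22, 36, 155)]
243 [(316, -119, -64, 1), (322, -27, 90, 156), (328, -16, 81, 155), (334, -5, 73, 154), (340, 7, 68, 158), (346, 17, 57, 154), (352, 21, 31, 139)]
247 [(316, -39, 93, 140), (322, -23, 96, 150), (328, -9, 94, 156), (334, 1, 86, 156), (340, 12, 78, 156), (346, 24, 71, 157), (352, 26, 41, 136)]
251 [(316, 300, 777, 803), (322, -27, 84, 127), (328, -9, 91, 142), (334, 5, 93, 151), (340, 18, 88, 154), (346, 29, 82, 155), (352, 32, 52, 134)]
255 [(316, -94, -21, 0), (322, -25, 86, 117), (328, -10, 85, 124), (334, 6, 92, 138), (340, 23, 97, 151), (346, 36, 94, 156), (352, 34, 52, 124)]
259 [(316, -85, -5, 3), (322, -56, 19, 37), (328, -43, 9, 36), (334, 4, 84, 119), (340, 19, 85, 128), (34
[... 158 characters left out ...]
 (352, 0, -52, -1)]
267 [(316, -71, 18, 0), (322, -45, 37, 29), (328, -30, 33, 34), (334, -18, 23, 33), (340, 0, 31, 50), (346, 7, 6, 34), (352, 8, -32, 3)]
271 [(316, -62, 34, 2), (322, -43, 39, 17), (328, -26, 39, 27), (334, -10, 38, 36), (340, 1, 28, 34), (346, 11, 15, 29), (352, 13, -22, 0)]
275 [(316, -56, 43, 0), (322, -42, 37, 2), (328, -24, 41, 16), (334, -10, 35, 19), (340, 1, 24, 17), (346, 12, 11, 13), (352, 20, -8, 1)]
279 [(316, -47, 59, 3), (322, -36, 48, 0), (328, -23, 39, 0), (334, -8, 36, 6), (340, 2, 24, 3), (346, 15, 15, 3), (352, 25, 0, -2)]
283 [(316, -42, 68, 0), (322, -29, 59, 0), (328, -16, 52, 1), (334, -3, 44, 2), (340, 8, 34, 0), (346, 21, 26, 2), (352, 34, 19, 3)]
```

```bash
python3 - <<'E'
from r import *
d=np.array([-.1655,.1514]);d/=np.linalg.norm(d);p0=np.array([.150,-.2707])
arm.movel(w(p0-d*.02,.014),max_speed=.2)
c=look("side","s3")
cv2.imwrite("pics/s3c.png",cv2.cvtColor(cv2.resize(c["pixels"][200:320,280:440],None,fx=4,fy=4,interpolation=cv2.INTER_CUBIC),cv2.COLOR_RGB2BGR))
s=arm.observe();x=s["tcp_pos"]
k=c["mtx"]@(c["R"]@x+c["t"]);k=k/k[2];print(x,k[:2],((k[:2])-[280,200])*4,s["clock"])
a=-.82;e2=np.array([np.sin(a),-np.cos(a),0])
for sg in(-1,1):
    k=c["mtx"]@(c["R"]@(x+sg*.03*e2)+c["t"]);k=k/k[2];print(sg,((k[:2])-[280,200])*4)
E
```

```text
[ 0.68147476 -0.23277489  0.01329178] [364.67456903 280.19365552] [338.69827612 320.77462207] 13.0
-1 [358.65094095 293.1551843 ]
1 [318.00235148 349.42291581]
```

View pics/s3c.png

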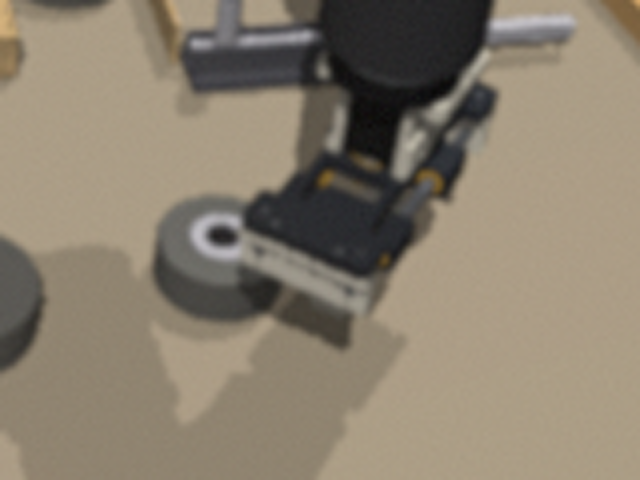

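```bash
python3 - <<'E'
from r import *
c=dict(np.load("s3.npz"));W=cloud(c);x=np.array([.6815,-.2328,0])
a=-.82; X=W-x; e1=np.array([np.cos(a),np.sin(a)]);e2=np.array([np.sin(a),-np.cos(a)])
tx=X[...,:2]@e1;ty=X[...,:2]@e2
for v in range(258,292,2):
    print(v,[(u,int(1e3*tx[v,u]),int(1e3*ty[v,u]),int(1e3*W[v,u,2])) for u in range(344,376,4)])
find(c,(.1,-.2264),.043)
E
```

```text
258 [(344, -27, 92, 144), (348, -16, 95, 152), (352, -7, 96, 157), (356, 0, 90, 156), (360, 6, 84, 156), (364, 13, 78, 155), (368, 20, 74, 155), (372, 28, 69, 156)]
260 [(344, -26, 93, 139), (348, -16, 93, 144), (352, -7, 94, 150), (356, 1, 94, 155), (360, 8, 88, 154), (364, 16, 86, 157), (368, 23, 81, 157), (372, 30, 73, 154)]
262 [(344, -29, 83, 124), (348, -17, 90, 136), (352, -7, 91, 142), (356, 2, 94, 149), (360, 11, 95, 155), (364, 18, 88, 153), (368, 26, 86, 156), (372, 32, 79, 155)]
264 [(344, -28, 84, 118), (348, -18, 85, 125), (352, -7, 90, 135), (356, 3, 95, 144), (360, 12, 95, 149), (364, 21, 96, 156), (368, 28, 89, 154), (372, 36, 87, 156)]
266 [(344, -27, 84, 113), (348, -17, 87, 121), (352, -8, 85, 124), (356, 1, 86, 130), (360, 12, 93, 142), (364, 21, 93, 147), (368, 30, 94, 152), (372, 37, 90, 153)]
268 [(344, -53, 15, 38), (348, -16, 87, 115), (352, -6, 88, 122), (356, 2, 86, 125), (360, 10, 85, 129), (364, 21, 90, 139), (368, 31, 95, 148), (372, 38, 89, 147)]
270 [(344, -51, 17, 33), (348, -46, 4, 26), (352, -5, 87, 115), (356, 2, 85, 118), (360, 12, 87, 125), (364
[... 956 characters left out ...]
2, 3), (368, 6, -9, 3), (372, 14, -17, 0)]
284 [(344, -41, 29, 0), (348, -33, 24, 0), (352, -23, 20, 2), (356, -15, 15, 3), (360, -7, 7, 1), (364, 0, 1, 1), (368, 9, -3, 2), (372, 16, -12, -1)]
286 [(344, -37, 38, 2), (348, -29, 30, 0), (352, -20, 27, 3), (356, -13, 18, 0), (360, -4, 12, 0), (364, 3, 7, 0), (368, 11, 1, 0), (372, 20, -2, 2)]
288 [(344, -33, 45, 3), (348, -26, 36, 0), (352, -17, 33, 2), (356, -10, 25, 0), (360, -1, 21, 2), (364, 6, 14, 2), (368, 15, 9, 2), (372, 23, 2, 1)]
290 [(344, -31, 49, 1), (348, -23, 43, 0), (352, -15, 35, 0), (356, -6, 31, 1), (360, 1, 25, 0), (364, 8, 18, 0), (368, 17, 15, 2), (372, 25, 6, 0)]
found [ 0.0954 -0.2251] mean [ 0.0895 -0.2279] 0.0454 430
```

```bash
python3 - <<'E'
from r import *
s=arm.observe();x=s["tcp_pos"].copy();x[2]=.0133
for z in (.003,-.005,-.011,-.016,-.020,-.024):
    try: arm.movel([x[0],x[1],z],max_speed=.06)
    except arm.Unreachable as e: print("unreach",z); break
    s=arm.observe(); print(z,round(float(s["tcp_pos"][2]),4),s["wrist_force"].round(1),round(s["clock"],2))
    if abs(s["wrist_force"][2])>5: break
c=look("side","s4")
W=cloud(c);xx=np.r_[x[:2],0];a=-.82; X=W-xx; e2=np.array([np.sin(a),-np.cos(a)]);e1=np.array([np.cos(a),np.sin(a)])
ty=X[...,:2]@e2;tx=X[...,:2]@e1
m=(abs(tx)<.009)&(ty>.022)&(ty<.05)&(W[...,2]>.004)&(W[...,2]<.075);print("finger pts z",np.sort(W[m][:,2]).round(3)[:12], ty[m].round(3)[:12])
E
```

```text
0.003 0.0023 [-0.3  0.5  0.7] 13.33
-0.005 -0.0056 [ 0.  -0.4 -0.2] 13.62
-0.011 -0.0116 [-1.  -0.3  0.3] 13.87
-0.016 -0.0165 [1.1 0.6 0.2] 14.12
-0.02 -0.0203 [0.3 0.9 0.3] 14.37
-0.024 -0.0244 [-0.5  0.1  0.3] 14.62
finger pts z [0.005 0.013 0.014 0.014 0.015 0.015 0.016 0.016 0.016 0.017 0.019 0.019] [0.035 0.032 0.033 0.034 0.035 0.036 0.035 0.035 0.034 0.033 0.032 0.031]
```

```bash
sed -i 's/,\.012)/,ZW)/g; s/\.021+r if flat/.0355+r if flat/; s/lift=.11,zt=.11/lift=.08,zt=.08/; s/^G=.45/ZW=-.024   # reported TCP is 36 mm below the half-open finger tips\nG=.45/' r.py; grep -n ZW r.py; python3 - <<'E'
from r import *
push((.1015,-.2264),(-.064,-.080),.043,v=.12)
c=look("side","s5"); find(c,(-.064,-.080),.043); print(arm.observe()["clock"])
E
```

```text
4:ZW=-.024   # reported TCP is 36 mm below the half-open finger tips
16:    arm.movep(w(p0,zt),o); arm.movel(w(p0,ZW),max_speed=.2)
17:    arm.movel(w(c1-d*D,ZW),max_speed=v)
19:    arm.movel(w(c1-d*(D+back),ZW),max_speed=.2); arm.movel(w(c1-d*(D+back),lift),max_speed=.25)
t 17.975 tcp rack [-0.0278 -0.1116] -0.024 F [ 2.7 -1.   2. ]
found [-0.0627 -0.0825] mean [-0.063  -0.0847] 0.045 463
18.8917
```

View pics/s5.png

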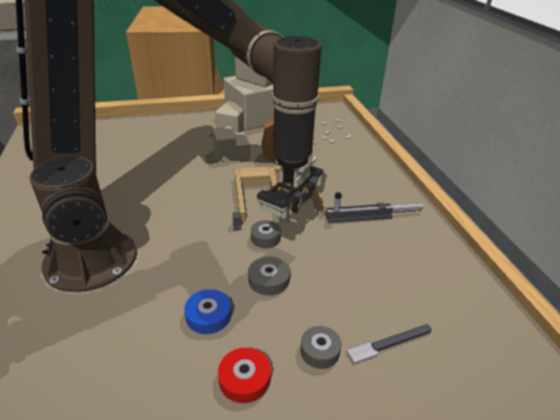

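Wheel moved to side px (265,233), in front of the small row as planned. Continuing.

```bash
python3 - <<'E'
from r import *
push((-.064,-.081),(-.064,.100),.043,v=.12)
push((-.0727,-.2456),(.064,-.085),.053,v=.12)
c=look("side","s6"); find(c,(.064,-.085),.053); find(c,(-.064,.1),.043); print(arm.observe()["clock"])
E
```

```text
t 22.2 tcp rack [-0.0647  0.0523] -0.0238 F [-1.4 -4.3  3.6]
t 28.425 tcp rack [ 0.024  -0.1303] -0.024 F [-5.1 -4.9  6.4]
found [ 0.0614 -0.0891] mean [ 0.0617 -0.0945] 0.0553 609
found [-0.0683  0.0944] mean [-0.0717  0.0893] 0.0438 248
29.3417
```

View pics/s6.png

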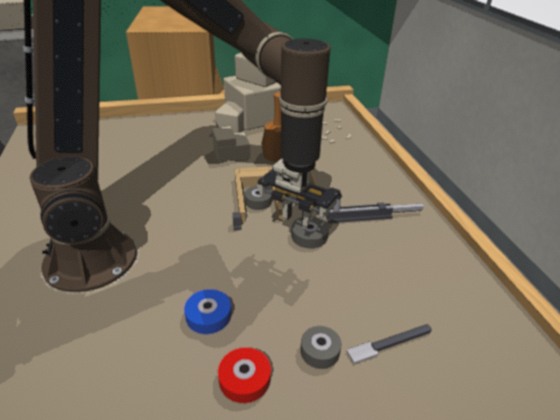

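Wheel C is at side px (310,235), in front of the large row, and the first small wheel is inside its row at (258,196). Continuing with C.

```bash
python3 - <<'E'
from r import *
push((.064,-.087),(.064,-.022),.053,v=.12)
push((.064,-.022),(.064,.064),.053,v=.12,flat=True)
push((.0095,-.4707),(-.064,-.090),.043,v=.15)
c=look("side","s7"); find(c,(-.064,-.09),.043); find(c,(.064,.064),.053); print(arm.observe()["clock"])
E
```

```text
t 32.9 tcp rack [ 0.0641 -0.0803] -0.024 F [ 0.2 -0.2 -0.2]
t 36.875 tcp rack [ 0.064  -0.0242] -0.0228 F [-1.3 -4.5  5.2]
t 43.025 tcp rack [-0.055 -0.137] -0.0241 F [ 1.2 -2.8  1.6]
found [-0.0644 -0.0947] mean [-0.0647 -0.098 ] 0.0444 435
found [0.1109 0.0134] mean [0.1113 0.0118] 0.0598 151
43.9417
```

View pics/s7.png

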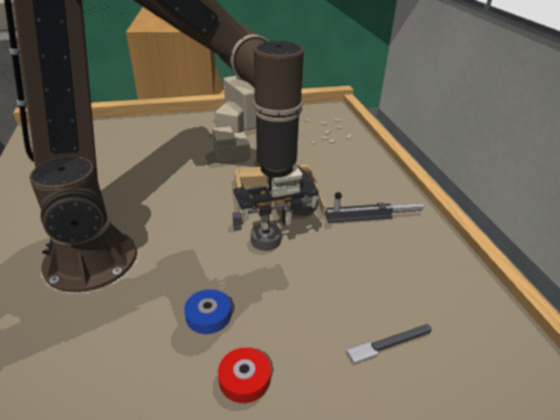

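```bash
python3 - <<'E'
from r import *
push((-.064,-.093),(-.064,.055),.043,v=.12)
arm.movep(w((.22,-.013),.10),q(th+np.pi/2))
c=look("side","s8"); 
for p,r in(((-.064,.055),.043),((-.064,.141),.043),((.064,.064),.053),((.064,.17),.053)): find(c,p,r)
W=cloud(c); l=(W[...,:2]-t)@R; m=(l[...,0]>.13)&(l[...,0]<.18)&(abs(l[...,1]+.013)<.03)&(W[...,2]>.05)&(W[...,2]<.11); print("handle",np.median(l[m],0),W[m][:,2].max(),m.sum())
cv2.imwrite("pics/s8c.png",cv2.cvtColor(cv2.resize(c["pixels"][130:270,210:390],None,fx=4,fy=4,interpolation=cv2.INTER_CUBIC),cv2.COLOR_RGB2BGR)); print(arm.observe()["clock"])
E
```

```text
t 46.4667 tcp rack [-0.0651  0.0068] -0.0236 F [-1.1 -6.6  5.3]
found [-0.0628  0.0537] mean [-0.0643  0.0512] 0.0483 382
found [-0.0644  0.1331] mean [-0.0644  0.1331] 0.0505 320
found [0.0659 0.0638] mean [0.0647 0.0611] 0.0583 526
found [0.0631 0.1598] mean [0.0627 0.1597] 0.0609 450
handle [ 0.1553797  -0.01652847] 0.09866806680530434 97
48.4833
```

View pics/s8c.png

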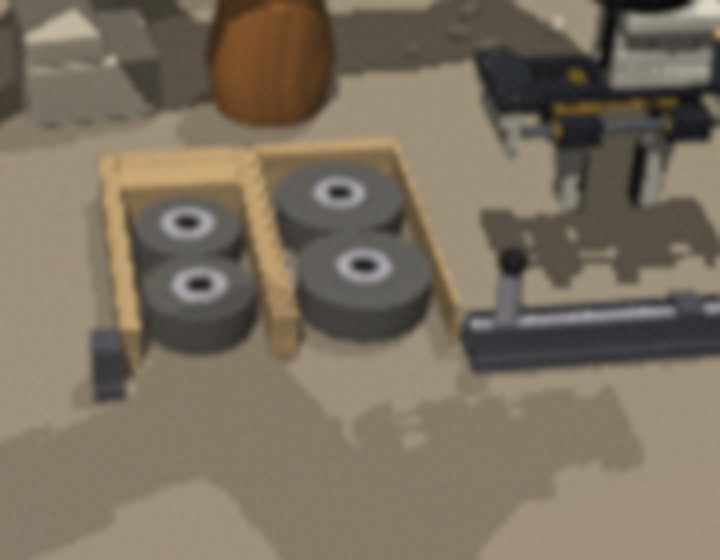

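All four wheels are inside: small ones at crop (187,222) and (199,285), large ones at (339,192) and (364,265). The mouths are clear and the handle is at (511,262). Pushing the bar.

```bash
python3 - <<'E'
from r import *
Z=.020; y=-.013
arm.movel(w((.22,y),Z),max_speed=.2)
arm.movel(w((-.065,y),Z),max_speed=.12)
def F():
    s=arm.observe(); f=s["wrist_force"][:2]@R; print(round(s["clock"],2),rk(s["tcp_pos"]).round(4),"F rack",f.round(1)); return f[0]
F(); x=-.065
while x>-.095:
    x-=.0025; arm.movel(w((x,y),Z),max_speed=.05)
    if F()>14: break
arm.movel(w((x+.04,y),Z),max_speed=.2); arm.movel(w((x+.06,y),.17),max_speed=.25)
c=look("side","s9")
W=cloud(c); l=(W[...,:2]-t)@R; m=(l[...,0]>-.16)&(l[...,0]<-.08)&(abs(l[...,1]+.013)<.03)&(W[...,2]>.05)&(W[...,2]<.105); print("handle",np.median(l[m],0),m.sum())
cv2.imwrite("pics/s9c.png",cv2.cvtColor(cv2.resize(c["pixels"][130:270,210:390],None,fx=4,fy=4,interpolation=cv2.INTER_CUBIC),cv2.COLOR_RGB2BGR)); print(arm.observe()["clock"])
E
```

```text
51.56 [-0.0626 -0.0125] F rack [ 9.6 -2.3]
51.81 [-0.0627 -0.0118] F rack [17.6 -5.5]
handle [-0.11135794 -0.01664795] 97
52.9667
```

View pics/s9c.png

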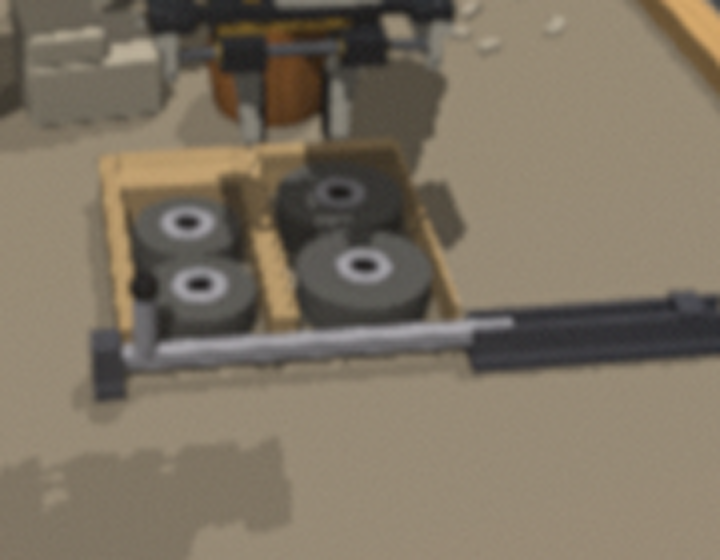

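The bar sits across both mouths with its tip in the keeper at crop (115,355). It travelled 267 mm before stopping hard, which means home only if it started about 11 mm along. I'll push once more, firmer, to tell a stop from a jam.

```bash
python3 - <<'E'
from r import *
Z=.020; y=-.013; x=-.0625
arm.movel(w((x+.03,y),.06),max_speed=.25); arm.movel(w((x+.03,y),Z),max_speed=.2); arm.movel(w((x+.002,y),Z),max_speed=.1)
def F():
    s=arm.observe(); f=s["wrist_force"][:2]@R; print(round(s["clock"],2),rk(s["tcp_pos"]).round(4),"F rack",f.round(1)); return f[0]
for _ in range(8):
    x-=.002; arm.movel(w((x,y),Z),max_speed=.05)
    if F()>25: break
arm.movel(w((-.03,y),Z),max_speed=.2); arm.movel(w((-.02,y),.17),max_speed=.25)
c=look("side","s10")
W=cloud(c); l=(W[...,:2]-t)@R; m=(l[...,0]>-.16)&(l[...,0]<-.08)&(abs(l[...,1]+.013)<.03)&(W[...,2]>.05)&(W[...,2]<.105); print("handle",np.median(l[m],0),m.sum())
for p,r in(((-.064,.055),.043),((.064,.064),.053)): find(c,p,r)
c0=dict(np.load("s8.npz")); c00=dict(np.load("side0.npz"))
def tip(c): # bar's tip and track marks in the enlarged view: bright steel pixels along bar axis at z=.03
    o=[]
    for X in np.arange(-.16,.16,.004):
        k=c["mtx"]@(c["R"]@w((X,y),.03)+c["t"]); k=k/k[2]; o.append(int(c["pixels"][int(round(k[1])),int(round(k[0]))].mean()))
    return o
print(tip(c00)[-10:],tip(c)[:16]); print(arm.observe()["clock"])
E
```

```text
54.6 [-0.0625 -0.0121] F rack [4.3 0.2]
54.85 [-0.0627 -0.0119] F rack [14.3 -3.7]
55.1 [-0.0627 -0.0114] F rack [21.  -7.6]
55.35 [-0.0628 -0.0109] F rack [27.8 -9.9]
handle [-0.11150867 -0.01691259] 99
found [-0.0609  0.0531] mean [-0.0608  0.0503] 0.0476 340
found [0.0656 0.0634] mean [0.0641 0.0608] 0.0583 546
[82, 68, 61, 88, 92, 90, 112, 96, 84, 83] [135, 128, 110, 79, 60, 63, 60, 67, 102, 147, 130, 115, 98, 93, 127, 152]
56.5
```

```bash
python3 - <<'E'
from plant import arm
arm.hand_in()
E
```

```text
the job is handed in; nothing more can be done
```

All three loose wheels are in the rack and the retaining bar is across both mouths. I handed the job in at about 56.5 s of the 72 s allowed.

- **Wheels:** I slid all three flat along the bench with half-open fingers. The two small ones are in the narrower row, and the large one is in the wider row in front of the stock wheel. The last measurement put the front wheels' near edges about 10 mm inside the mouths.
- **Bar:** I pushed it by its handle until it stopped hard, then pushed again at 28 N and it did not move. The last picture, taken before that second push, shows its tip in the keeper. The handle travelled 267 mm, which is the full 278 mm only if the bar started about 11 mm along. The stated start range allows that, and I took it as home.
- **Bystanders:** I did not touch the mallet, chisel, stone offcut or the blue and red look-alikes. I did not measure their positions again at the end.

**Discrepancy:** the half-open fingertips sit about 36 mm above the reported TCP. My first push therefore passed over the wheel without touching it. I measured the gap with the side camera and corrected for it in every later move.

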